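# Lay out the mixing station

## Task

Lay out the mixing station: stand the light-blue beaker in the middle of the stirrer's white plate with the teal cover centred on top of it, and the brass weight in the middle of the balance's steel pan. Stand the black jar on the bench exactly halfway between the stirrer and the balance, in line with their centres, and the red-capped bottle on the bench straight behind the jar (away from the robot, square to that line) with a gap of about 4 cm between jar and bottle. Everything ends upright and let go; leave the blue-capped bottle and the white tub standing where they are.

Things in the scene. Friction and masses are not known exactly. Their poses are not given: they have to be found in the camera images.
- stirrer: Magnetic stirrer, fixed: dark grey housing 120 (x) x 150 (y) mm with a square white plate, 112 x 112 mm, centred on top; the plate's top is 62 mm above the bench. Origin: on the bench under the plate's centre. z up; its front with knob and red display faces -x, roughly towards the robot; its x axis points away from the robot, square to the line joining stirrer and balance. It stands left or right of the balance, with the same heading, 420 mm away centre to centre.
- balance: Balance, fixed: cream housing 120 (x) x 150 (y) mm, 42 mm high, with a thin blue strip along the front of its top and a round steel pan, 100 mm diameter, centred on top; the pan's top is 55 mm above the bench. Origin: on the bench under the pan's centre. Axes as for the stirrer.
- beaker: Light-blue plastic beaker, loose, empty, open upwards: 60 mm outside diameter, 75 mm high, wall 3 mm. Origin: centre of its underside, z up along its axis.
- cover: Teal disc cover for the beaker, loose: 76 mm diameter, 6 mm thick, flat underside, with a yellow knob in the middle, 18 mm diameter and 26 mm tall (32 mm in all). Origin: centre of its underside, z up.
- jar: Black lidded sample jar, loose: 55 mm diameter at the lid (top 13 mm), 53 mm below it, 65 mm high. Origin: centre of its underside, z up.
- red_bottle: Brown reagent bottle with a RED cap, loose: body 50 mm diameter up to 68 mm, sloping shoulder, cap 32 mm diameter from 86 to 112 mm height. Origin: centre of its underside, z up.
- weight: Brass check weight, loose: 34 mm diameter up to 34 mm, then a narrow neck and a head of 24 mm diameter from 44 to 52 mm height. Origin: centre of its underside, z up.
- blue_bottle: Brown reagent bottle with a BLUE cap, loose, same shape as the red-capped one; not needed, to be left alone. Origin: centre of its underside.
- tub: White lidded tub, loose: 66 mm diameter at the lid, 60 mm high; not needed, to be left alone. Origin: centre of its underside.
Things that resemble listed ones, but are neither listed nor needed, are in the scene too. What is meant by the weight is not green, and is the larger of those in its own colour. There is more than one size of the cover; the job needs the larger.

How it is judged:
By the outcome, as a careful person would: the job done as asked, in the order asked, and still so for the second after the job is handed in, with the robot touching nothing.
It also fails if it takes over 128 s, if anything falls off the work surface, if the arm or the gripper's body presses on something with over 40 N, if the wrist force passes 120 N, or if a joint passes its speed limit or range.

## Robot

A 6-joint arm with a two-finger parallel gripper is mounted at the origin on the work surface. World frame = base frame: x ahead of the robot, y to its left, z up, the work surface at z = 0. Lengths are in m, angles in rad, forces in N, time in s.
With the tool pointing down it reaches from about 0.325 to 0.775 m from the base axis. Payload 5.5 kg.
Tool frame: the origin (TCP) lies at the centre of the arm's flange, where the gripper is bolted on; the fingertips stand 182 mm ahead of it and the grasp point (between the pads) lies 163 mm ahead of it; z points along the fingers, x is the direction in which the jaws open and shut, and the axes are right-handed (so a half turn about z gives the same grasp; the last joint's range is limited). The gripper opens to 88 mm and grips with 3 to 60 N. Pads are 20 mm wide; open, the fingers measure 115 mm over their backs; the gripper's body (75 mm by 178 mm) begins 61 mm behind the grasp point.
Start: joints at [-1.196, 0.091, 1.231, -0, 1.82, -0.057], TCP at [0.251, -0.545, 0.405] pointing down, gripper open.
Joint ranges: [-2.87, 2.87], [-0.86, 2.18], [0.17, 2.46], [-1.51, 4.65], [0.06, 2.69], [-2.65, 2.65]. Speed limits (rad/s): [2.57, 2.57, 3.01, 3.14, 3.14, 3.14].

## Interface

Orientations are given as a rotation vector (axis times angle).
In Python, from cell import sensors, viewer, workorder, models gives the robot as it stands. The module is installed in compiled form; this text tells all that it offers.
- The arm moves only by the tool carry_out, never from a script. Its argument "deltas" is a list that holds one entry, the list of rows, each a list of 5 numbers: the shift along the world's x, y, z scaled (see below), then the turn about the world's z scaled (see below), then the closure, from 0 (fully open) to 1 (shut). A call has 1 to 10 rows; each row is the pose to reach, as a shift and turn from the pose measured when the call began, turning the shorter way round; what a row does not reach only later rows make up. The controller multiplies each number of a shift by 30 cm and each number of a turn by 180 degrees. A row lasts 1/12 s, in which the tool goes at most 41.7 mm and 7.16 degrees, less where a joint would pass 70% of its speed; a pose out of reach is approached as far as the arm can. A call with a number of a shift or a turn outside -1 to 1 is refused whole. A call with a gripper value outside its range is refused whole. The fingers move at their own pace and stop on an object; the grip force is fixed at half the most. Time passes only in rows, so rows that repeat a pose let the fingers close. It gives the time, the measured TCP pose, the force and the opening at its end, in the units of the state.
- sensors.state(): the state, without advancing time (a new reading comes with each control period).
- viewer.read_camera(name): name is "scene" or "top"; returns a dict with "pixels" (400x640x3 uint8, red, green, blue), "mtx" (3x3 intrinsics, pixels), "R" (3x3) and "t" (3): a world point X has camera coordinates R X + t. Camera axes: x right, y down, z forward; pixel columns grow to the right and rows downward; lengths in m; the calibration is good to about 2 mm. A picture is of the moment at which its call begins. There is no depth.
- workorder.job_done(): hands the job in, once; it reports no verdict.
Trained networks look in the newest picture that a camera, given by its name, has taken for a name from the list of things; names that differ only in an ending like _2 or _b are one class to them, and where a whole thing is asked for, a point or a joint stands for the part that bears it (a point fixed in the world has none). Each returns a list of dicts, best first, with "p" (0 to 1); they miss things now and then, are a little off and sometimes report something else, mostly with a low value. They report only what shows in the picture. A call takes as long as a camera call. They do not tell look-alikes from the thing itself.
- models.recognise(name, camera): "xyz" ([x, y, z] in m, in the coordinates of the camera as it stood for that picture, good to about 4 mm: the middle of the surface that is visible of it).
- models.tip_of(name, camera): "xyz" ([x, y, z] in m, in the coordinates of the camera as it stood for that picture, good to about 4 mm: a listed point, or the origin of a listed thing).
The state is a dict: "time": time; "joint_positions": joint angles; "qd": joint speeds; "joint_efforts": joint torques, N m; "ee_pos": TCP position; "ee_rot": TCP orientation; "wrist_force": force on the tool from outside, world axes, zero at the start; "moment": the same for the moment, N m; "grip_width": finger opening in m.
Only numpy, scipy, OpenCV 4.12 (cv2) and the standard library are available. Lean on these libraries where they do the work, as an engineer would, in place of code of your own. Each camera call takes 0.05 s, during which the arm holds its last target. There are 200 camera calls.

## Working session

There is one attempt and no reset: what is moved stays moved. The work goes in short steps, Python scripts to look and compute and a tool call to move; the robot and the scene stay as the last step left them, time stands still between calls to the robot, and variables do not carry over. Pictures are saved under pics/ and viewed, about 12 in all and at most 16, crops included, and the job is handed in when it is done.

Besides the shell and the picture viewer there is one more tool, called by a JSON object that holds its "method" and its "body". carry_out: Moves the arm, as the interface text tells. Its arguments: {"type":"object","properties":{"deltas":{"type":"array","items":{"type":"array","items":{"type":"array","items":{"type":"number","minimum":-1,"maximum":1}}}}},"required":["deltas"]}

```bash
mkdir -p pics; cat > h.py <<'E'
import numpy as np, cv2
from cell import sensors, viewer, workorder, models
def cam(n):
    return viewer.read_camera(n)
def save(c,f,crop=None,s=1):
    p=c["pixels"][:,:,::-1]
    if crop: p=p[crop[1]:crop[3],crop[0]:crop[2]]
    cv2.imwrite("pics/"+f,cv2.resize(p,None,fx=s,fy=s,interpolation=cv2.INTER_CUBIC))
def w(c,x): return np.array(c["R"]).T@(np.array(x)-np.array(c["t"]))
def px(c,X):
    q=np.array(c["mtx"])@(np.array(c["R"])@np.array(X)+np.array(c["t"])); return q[:2]/q[2]
def ray(c,u,v,z):
    R=np.array(c["R"]);o=-R.T@np.array(c["t"]);d=R.T@np.linalg.inv(np.array(c["mtx"]))@np.array([u,v,1.])
    return o+d*(z-o[2])/d[2]
E
python3 - <<'E'
from h import *
np.set_printoptions(precision=3,suppress=True)
for n in("scene","top"):
    c=cam(n); save(c,n+"0.png"); print(n,"cam at",-np.array(c["R"]).T@np.array(c["t"]))
    for k in "stirrer balance beaker cover jar red_bottle weight blue_bottle tub".split():
        for d in models.tip_of(k,n)[:4]:
            X=w(c,d["xyz"]); print(n,k,round(d["p"],2),X,px(c,X).round())
print(sensors.state())
E
```

```text
scene cam at [0.885 0.55  0.82 ]
scene stirrer 0.61 [ 0.605 -0.231 -0.001] [210. 179.]
scene balance 0.73 [0.602 0.183 0.002] [308. 286.]
scene beaker 0.96 [ 0.392 -0.329  0.   ] [256. 128.]
scene cover 0.91 [ 0.51   0.376 -0.001] [404. 327.]
scene cover 0.64 [ 0.423  0.108 -0.   ] [347. 224.]
scene jar 0.73 [0.383 0.322 0.   ] [425. 274.]
scene red_bottle 0.65 [ 0.43  -0.003  0.003] [316. 197.]
scene red_bottle 0.29 [0.373 0.213 0.001] [393. 240.]
scene weight 0.71 [0.478 0.252 0.005] [372. 275.]
scene weight 0.66 [ 0.284  0.212 -0.005] [417. 223.]
scene weight 0.56 [ 0.375  0.214 -0.   ] [392. 241.]
scene blue_bottle 0.92 [ 0.38  -0.217 -0.002] [282. 146.]
scene tub 0.65 [ 0.429 -0.116  0.002] [289. 173.]
scene tub 0.64 [ 0.604 -0.233  0.003] [209. 177.]
top cam at [0.317 0.02  1.029]
top stirrer 0.57 [ 0.61  -0.232 -0.003] [429. 141.]
top stirrer 0.36 [0.376 0.217 0.   ] [237. 244.]
top stirrer 0.31 [ 0.43  -0.004  0.   ] [334. 219.]
top balance 0.7 [0.602 0.19  0.001] [250. 147.]
top beaker 0.98 [ 0.392 -0.329  0.001] [478. 233.]
top cover 0.87 [ 0.423  0.106 -0.   ] [286. 222.]

[... 246 characters left out ...]

top weight 0.74 [ 0.475  0.246 -0.001] [226. 201.]
top weight 0.71 [ 0.29   0.215 -0.003] [238. 282.]
top weight 0.59 [ 0.379  0.217 -0.001] [238. 243.]
top blue_bottle 0.8 [ 0.377 -0.217 -0.001] [428. 240.]
top tub 0.65 [ 0.433 -0.116  0.004] [383. 216.]
{'time': 1.0, 'joint_positions': array([-1.196,  0.091,  1.231,  0.   ,  1.82 , -0.057]), 'qd': array([ 0.   , -0.   ,  0.001, -0.   ,  0.001,  0.001]), 'joint_efforts': array([  0.   , -44.621, -40.652,   0.07 ,   0.02 ,   0.   ]), 'ee_pos': array([ 0.251, -0.545,  0.405]), 'ee_rot': array([ 2.646, -1.694,  0.   ]), 'wrist_force': array([-0.376, -0.656,  0.906]), 'moment': array([ 0.023, -0.05 , -0.002]), 'grip_width': 0.0876623688279892}
```

View pics/scene0.png

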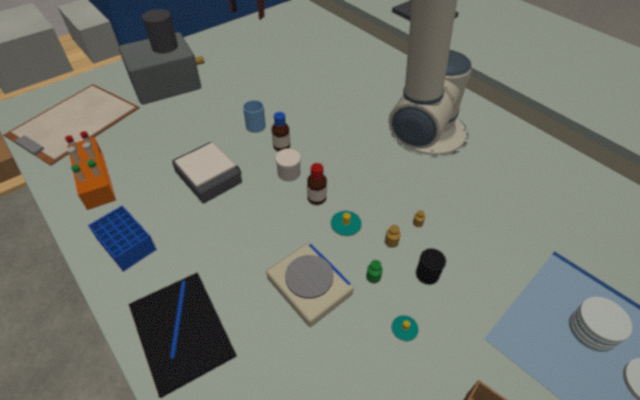

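View pics/top0.png

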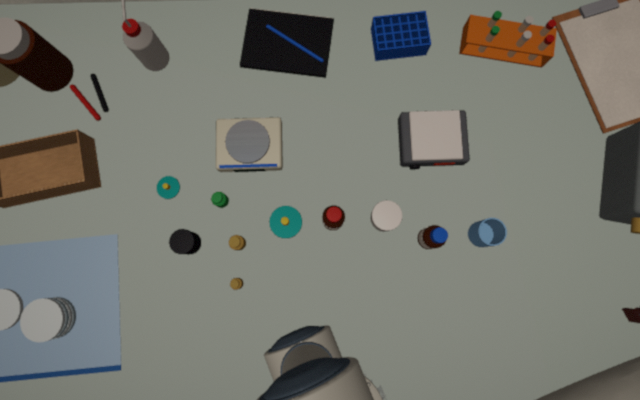

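Top view: there are three weight look-alikes: green (219,200), the larger brass (237,242) and the smaller brass (236,283). I choose the brass one at (237,242). There are two covers: large (286,222) and small (168,187). I choose (286,222). The only red-capped brown bottle on the bench area is at (333,217). The one at (140,40) is a white squeeze bottle. The jar is at (184,242) and the beaker at (487,233). Next I'll check a crop and fit silhouettes.

```bash
cat >> h.py <<'E'
PROF={"beaker":[(0,.03),(.075,.03)],"cover":[(0,.038),(.006,.038)],"jar":[(0,.0265),(.052,.0265),(.052,.0275),(.065,.0275)],
"weight":[(0,.017),(.034,.017),(.044,.012),(.052,.012)],"pan":[(.055,.05)],"cap":[(.086,.016),(.112,.016)]}
def outline(k,x,y,yaw=0,z0=0):
    a=np.linspace(0,2*np.pi,48,endpoint=False)
    if k=="plate":
        q=np.array([[-1,-1],[1,-1],[1,1],[-1,1]])*.056; c,s=np.cos(yaw),np.sin(yaw)
        return [[x+c*u-s*v,y+s*u+c*v,.062] for u,v in q]
    return [[x+r*np.cos(t),y+r*np.sin(t),z+z0] for z,r in PROF[k] for t in a]
def mask(c,k):
    H,S,V=[m.astype(int) for m in cv2.split(cv2.cvtColor(c["pixels"],cv2.COLOR_RGB2HSV))]
    return {"beaker":(H>95)&(H<118)&(S>75),"cover":((H>80)&(H<95)&(S>150))|((H>20)&(H<32)&(S>150)),"jar":V<45,
     "weight":(H>10)&(H<28)&(S>110),"pan":(S<22)&(V>90),"plate":(S<60)&(V>165)&((H<20)|(H>160)),
     "cap":((H<6)|(H>172))&(S>140)}[k]
def fit(cs,k,x0,z0=0,yaw0=None):
    from scipy.optimize import minimize
    data=[]
    for c in cs:
        M=mask(c,k); P=np.array([px(c,X) for X in outline(k,x0[0],x0[1],yaw0 or 0,z0)]); a=np.floor(P.min(0)-7).astype(int);b=np.ceil(P.max(0)+8).astype(int)
        data.append((c,a,b,cv2.resize(M[a[1]:b[1],a[0]:b[0]].astype(np.float32),None,fx=8,fy=8,interpolation=cv2.INTER_LINEAR)>.5))
    def cost(p,full=False):
        r=[]
        for c,a,b,m in data:
            P=np.array([px(c,X) for X in outline(k,p[0],p[1],p[2] if len(p)>2 else 0,z0)],np.float32)
            P=((P-a+.5)*8-.5); h=cv2.convexHull(P.astype(np.float32)); im=np.zeros(m.shape,np.uint8)
            cv2.fillConvexPoly(im,np.round(h*16).astype(np.int32),1,shift=4); im=im>0
            r.append((im&m).sum()/max(1,(im|m).sum()))
        return r if full else -np.sum(r)
    p0=list(x0[:2])+([yaw0] if yaw0 is not None else [])
    S=np.array([p0]+[[q+(d if i==j else 0) for j,q in enumerate(p0)] for i,d in enumerate([.006,.006,.06][:len(p0)])])
    o=minimize(cost,p0,method="Nelder-Mead",options=dict(initial_simplex=S,xatol=1e-4,fatol=1e-4))
    return o.x,cost(o.x,True)
E
python3 - <<'E'
from h import *
np.set_printoptions(precision=4,suppress=True)
s,t=cam("scene"),cam("top")
save(s,"crop1.png",(240,90,460,350),2.2)
for k,x in dict(beaker=(.392,-.329),cover=(.423,.107),jar=(.381,.327),weight=(.377,.216),pan=(.602,.187),cap=(.43,-.002)).items():
    for cs in ([s],[t],[s,t]): p,r=fit(cs,k,x); print(k,p,np.array(r))
for cs in ([s],[t],[s,t]): p,r=fit(cs,"plate",(.607,-.232),0,0.02); print("plate",p,np.array(r))
E
```

```text
beaker [ 0.3868 -0.3407] [0.8125]
beaker [ 0.3891 -0.3335] [0.8669]
beaker [ 0.3895 -0.3343] [0.8076 0.8664]
cover [0.4219 0.1035] [0.7103]
cover [0.4254 0.1062] [0.8408]
cover [0.4242 0.1058] [0.706  0.8403]
jar [0.3788 0.3215] [0.7961]
jar [0.3807 0.3234] [0.8409]
jar [0.3799 0.3238] [0.7933 0.8409]
weight [0.3776 0.2133] [0.735]
weight [0.3792 0.2147] [0.7816]
weight [0.3783 0.2141] [0.734  0.7824]
pan [0.6032 0.1889] [0.8202]
pan [0.6007 0.1877] [0.7492]
pan [0.6021 0.1884] [0.8168 0.7439]
cap [0.4309 0.001 ] [0.7283]
cap [ 0.4282 -0.0011] [0.9032]
cap [ 0.4284 -0.0011] [0.7164 0.9035]
plate [ 0.6079 -0.2323  0.0295] [0.8881]
plate [ 0.6152 -0.2305  0.124 ] [0.0128]
plate [ 0.6079 -0.2323  0.0296] [0.8881 0.0127]
```

View pics/crop1.png

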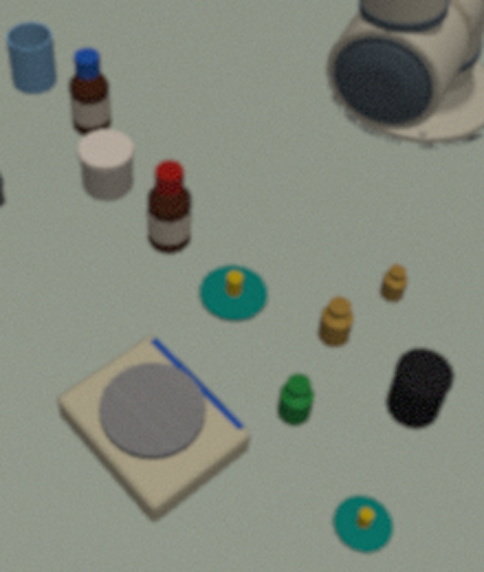

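Scene crop: the larger brass weight is at (336,322), clearly bigger than the one at (394,283). The large cover is at (233,292) and the small one at (363,523). The choices are confirmed. Next I'll tune the masks for the plate and pan.

```bash
python3 - <<'E'
from h import *
np.set_printoptions(precision=4,suppress=True)
s,t=cam("scene"),cam("top")
for c,n,pts in((t,"top",[(435,135),(437,115),(437,160),(370,170),(247,142),(222,142),(250,180)]),(s,"scene",[(207,163),(308,276),(280,276),(240,260)])):
    h=cv2.cvtColor(cv2.GaussianBlur(c["pixels"],(5,5),0),cv2.COLOR_RGB2HSV)
    for u,v in pts: print(n,u,v,h[v,u],c["pixels"][v,u])
E
```

```text
top 435 135 [ 14  30 164] [164 154 146]
top 437 115 [ 13  28 162] [162 152 144]
top 437 160 [11 24 84] [73 70 68]
top 370 170 [ 37  17 136] [134 137 127]
top 247 142 [  0   2 111] [111 110 111]
top 222 142 [ 20  46 156] [156 147 128]
top 250 180 [ 40  17 136] [133 137 127]
scene 207 163 [ 18  31 179] [179 167 157]
scene 308 276 [ 15   9 112] [110 110 107]
scene 280 276 [ 23  52 163] [163 154 129]
scene 240 260 [ 46  22 150] [143 150 136]
```

```bash
sed -i 's/"pan":(S<22)&(V>90)/"pan":(V<128)\&(V>85)\&(S<40)/; s/"plate":(S<60)&(V>165)&((H<20)|(H>160))/"plate":(S<60)\&(V>(150 if c["mtx"] is not None else 0))\&((H<24)|(H>160))/' h.py
sed -i 's/cv2.cvtColor(c\["pixels"\],cv2.COLOR_RGB2HSV)/cv2.cvtColor(cv2.GaussianBlur(c["pixels"],(3,3),0),cv2.COLOR_RGB2HSV)/' h.py
sed -i 's/(V>(150 if c\["mtx"\] is not None else 0))/(V>148)/' h.py
python3 - <<'E'
from h import *
np.set_printoptions(precision=4,suppress=True)
s,t=cam("scene"),cam("top")
for k,x in dict(beaker=(.39,-.332),cover=(.424,.106),jar=(.380,.323),weight=(.378,.214),pan=(.602,.187),cap=(.429,-.001)).items():
    for cs in ([s],[t],[s,t]): p,r=fit(cs,k,x); print(k,p,np.array(r))
for cs in ([s],[t],[s,t]): p,r=fit(cs,"plate",(.607,-.232),0,0.02); print("plate",p,np.array(r))
E
```

```text
beaker [ 0.3865 -0.3405] [0.7802]
beaker [ 0.3908 -0.3339] [0.8399]
beaker [ 0.3879 -0.3351] [0.777  0.8376]
cover [0.4217 0.1032] [0.7022]
cover [0.4271 0.1073] [0.7872]
cover [0.4237 0.1061] [0.6973 0.7865]
jar [0.3778 0.3215] [0.7806]
jar [0.3804 0.3231] [0.8074]
jar [0.3787 0.3232] [0.7786 0.8063]
weight [0.3751 0.2098] [0.6989]
weight [0.3789 0.2135] [0.7566]
weight [0.379  0.2136] [0.6956 0.7559]
pan [0.6045 0.1896] [0.9457]
pan [0.6011 0.1871] [0.9195]
pan [0.6024 0.1883] [0.9126 0.8958]
cap [ 0.4292 -0.0005] [0.7786]
cap [ 0.4279 -0.0008] [0.88]
cap [ 0.4284 -0.0005] [0.7736 0.879 ]
plate [ 0.6069 -0.2305  0.007 ] [0.9475]
plate [ 0.6072 -0.2314  0.0011] [0.9154]
plate [ 0.6069 -0.2308  0.0157] [0.9462 0.9151]
```

{"method": "carry_out", "body": {"deltas": [[[0.4667,0.71,-0.2,0.363,0],[0.4667,0.71,-0.2,0.363,0],[0.4667,0.71,-0.2,0.363,0],[0.4667,0.71,-0.2,0.363,0],[0.4667,0.71,-0.2,0.363,0],[0.4667,0.71,-0.2,0.363,0],[0.4667,0.71,-0.2,0.363,0],[0.4667,0.71,-0.2,0.363,0],[0.4667,0.71,-0.2,0.363,0],[0.4667,0.71,-0.2,0.363,0]]]}}

```text
time: 2.13
ee_pos: [0.3914, -0.3314, 0.3447]
ee_rot: [3.141, 0.011, 0.0]
wrist_force: [0.0, 0.2, 0.0]
grip_width: 0.0875
```

{"method": "carry_out", "body": {"deltas": [[[0,0,-0.1,0,0],[0,0,-0.2,0,0],[0,0,-0.3,0,0],[0,0,-0.4223,0,0],[0,0,-0.4223,0,0],[0,0,-0.4223,0,0.6],[0,0,-0.4223,0,0.6],[0,0,-0.4223,0,0.6],[0,0,-0.4223,0,0.6],[0,0,-0.4223,0,0.6]]]}}

```text
time: 2.97
ee_pos: [0.3918, -0.3319, 0.2203]
ee_rot: [3.139, 0.011, 0.004]
wrist_force: [-1.7, 0.3, 5.7]
grip_width: 0.0585
```

```bash
python3 -c "
from h import *
s=cam('scene');save(s,'grasp1.png',(170,60,370,220),3)"
```

```text
(no output)
```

View pics/grasp1.png

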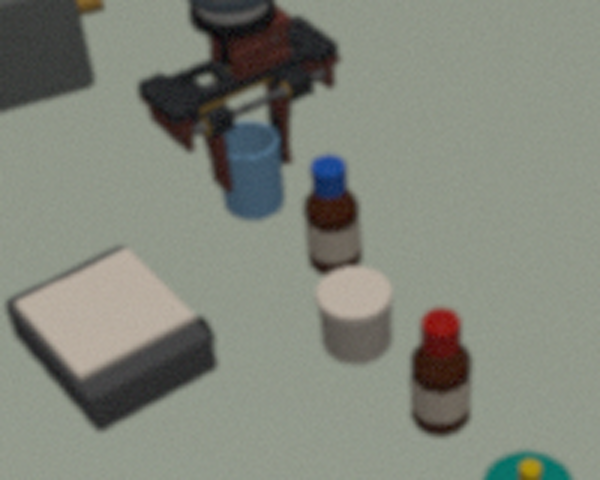

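{"method": "carry_out", "body": {"deltas": [[[0,0,0.1,0,0.6],[0,0,0.25,0,0.6],[0,0,0.4,0,0.6],[0.12,0.056,0.4,0,0.6],[0.24,0.112,0.4,0,0.6],[0.36,0.168,0.4,0,0.6],[0.48,0.224,0.4,0,0.6],[0.6,0.28,0.4,0,0.6],[0.7173,0.3363,0.4,0,0.6],[0.7173,0.3363,0.4,0,0.6]]]}}

```text
time: 3.85
ee_pos: [0.6116, -0.2273, 0.3376]
ee_rot: [-3.141, -0.019, -0.003]
wrist_force: [0.8, -0.2, -1.6]
grip_width: 0.0584
```

```bash
python3 - <<'E'
from h import *
np.set_printoptions(precision=4,suppress=True)
print(sensors.state()["ee_pos"],sensors.state()["grip_width"])
s,t=cam("scene"),cam("top")
z=sensors.state()["ee_pos"][2]-.2203
for cs in ([s],[t]): print(fit(cs,"beaker",(.607,-.231),z))
for n,c in(("scene",s),("top",t)):
    for d in models.tip_of("beaker",n)[:1]: print(n,d["p"],w(c,d["xyz"]))
save(s,"c2.png",(130,60,330,220),3)
E
```

```text
[ 0.6116 -0.2273  0.3376] 0.058408843381284554
(array([ 0.609 , -0.2335]), [np.float64(0.8070525093374344)])
(array([ 0.5843, -0.2078]), [np.float64(0.003346121671907001)])
scene 0.87 [ 0.6157 -0.2299  0.1173]
```

View pics/c2.png

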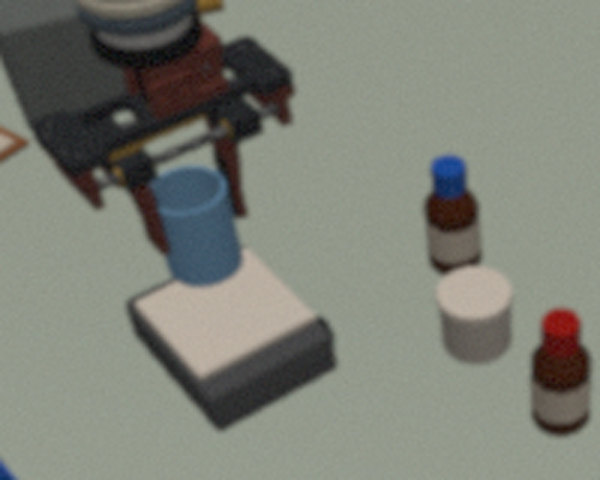

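{"method": "carry_out", "body": {"deltas": [[[-0.0153,-0.0057,-0.05,0,0.6],[-0.0153,-0.0057,-0.1,0,0.6],[-0.0153,-0.0057,-0.15,0,0.6],[-0.0153,-0.0057,-0.15,0,0.6],[-0.0153,-0.0057,-0.15,0,0.6],[-0.0153,-0.0057,-0.15,0,0.6]]]}}

```text
time: 4.55
ee_pos: [0.6014, -0.2337, 0.2972]
ee_rot: [3.138, 0.009, 0.006]
wrist_force: [0.4, -0.3, -1.5]
grip_width: 0.0588
```

{"method": "carry_out", "body": {"deltas": [[[0.0187,0.0157,0,0,0.6],[0.0187,0.0157,0,0,0.6],[0.0187,0.0157,-0.025,0,0.6],[0.0187,0.0157,-0.047,0,0.6],[0.0187,0.0157,-0.047,0,0.6],[0.0187,0.0157,-0.047,0,0.6]]]}}

```text
time: 5.05
ee_pos: [0.6069, -0.2289, 0.2822]
ee_rot: [3.138, 0.009, 0.004]
wrist_force: [0.3, 0.7, -2.3]
grip_width: 0.0587
```

```bash
python3 - <<'E'
from h import *
np.set_printoptions(precision=4,suppress=True)
s,t=cam("scene"),cam("top"); print(sensors.state()["ee_pos"],sensors.state()["wrist_force"])
print(fit([s],"beaker",(.607,-.231),.062))
for d in models.tip_of("beaker","scene")[:1]: print(d["p"],w(s,d["xyz"]))
E
```

```text
[ 0.6069 -0.2289  0.2824] [ 0.5425 -0.6875 -0.5853]
(array([ 0.603 , -0.2367]), [np.float64(0.7987406067353187)])
0.58 [ 0.6082 -0.2322  0.0622]
```

{"method": "carry_out", "body": {"deltas": [[[0,0,0,0,0.3],[0,0,0,0,0],[0,0,0,0,0],[0,0,0,0,0],[0,0,0.1,0,0],[0,0,0.23,0,0],[0,0,0.36,0,0],[-0.1,0.13,0.4,0,0],[-0.2,0.26,0.4,0,0],[-0.3,0.39,0.4,0,0]]]}}

```text
time: 6.03
ee_pos: [0.5309, -0.1303, 0.4039]
ee_rot: [3.137, 0.007, 0.009]
wrist_force: [-0.2, 1.7, 2.0]
grip_width: 0.0877
```

```bash
python3 - <<'E'
from h import *
np.set_printoptions(precision=4,suppress=True)
s,t=cam("scene"),cam("top")
for cs in ([s],[t]): print(fit(cs,"beaker",(.607,-.231),.062))
for n,c in(("scene",s),("top",t)):
    for d in models.tip_of("beaker",n)[:1]: print(n,d["p"],w(c,d["xyz"]))
for cs in ([s],[t]): print("cover",fit(cs,"cover",(.424,.106)))
# rim ellipse at z=.137 : overlay expected
im=t["pixels"].copy()
for k,z,y in(("beaker",.062,-.231),):
    for X in outline(k,.607,y,0,z):
        u,v=px(t,X).round().astype(int); im[v,u]=(255,0,0)
t["pixels"]=im; save(t,"c3.png",(380,80,530,200),5)
print(sensors.state()["ee_pos"])
E
```

```text
(array([ 0.6049, -0.2385]), [np.float64(0.8006328013629568)])
(array([ 0.6013, -0.2326]), [np.float64(0.09484389049080706)])
scene 0.98 [ 0.6086 -0.2309  0.0639]
top 0.64 [ 0.6131 -0.2283  0.0666]
cover (array([0.4217, 0.1032]), [np.float64(0.702197905857938)])
cover (array([0.4269, 0.1079]), [np.float64(0.7861411496869665)])
[ 0.531  -0.1301  0.4031]
```

View pics/c3.png

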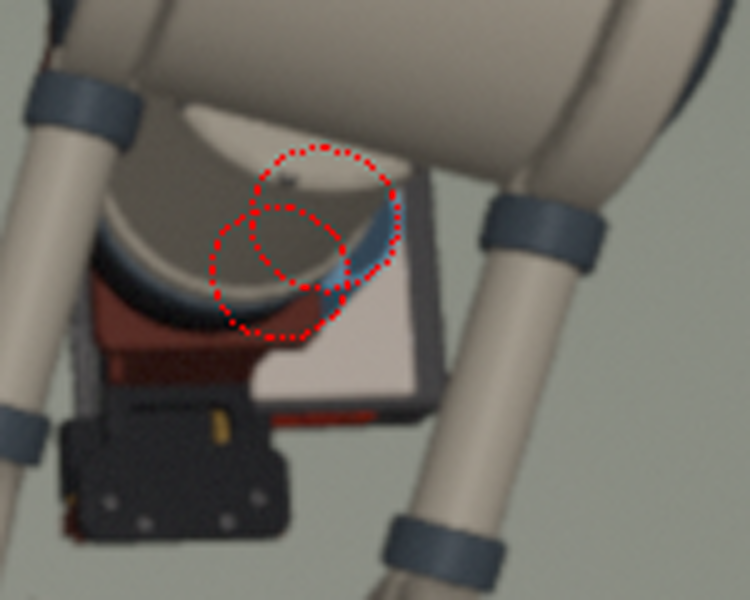

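{"method": "carry_out", "body": {"deltas": [[[-0.3567,0.785,0,0,0],[-0.3567,0.785,0,0,0],[-0.3567,0.785,0,0,0],[-0.3567,0.785,0,0,0],[-0.3567,0.785,0,0,0],[-0.3567,0.785,-0.15,0,0],[-0.3567,0.785,-0.3,0,0],[-0.3567,0.785,-0.45,0,0.3],[-0.3567,0.785,-0.5,0,0.4],[-0.3567,0.785,-0.5,0,0.4]]]}}

```text
time: 7.07
ee_pos: [0.4216, 0.1051, 0.2432]
ee_rot: [3.134, 0.011, -0.018]
wrist_force: [-1.7, -0.3, -2.8]
grip_width: 0.0713
```

{"method": "carry_out", "body": {"deltas": [[[0,0,0,0,0.4],[0,0,0,0,0.4]]]}}

```text
time: 7.23
ee_pos: [0.4225, 0.1046, 0.2442]
ee_rot: [3.134, 0.01, -0.019]
wrist_force: [0.6, -0.8, 0.0]
grip_width: 0.0581
```

{"method": "carry_out", "body": {"deltas": [[[0.006,0.003,-0.08,0,0.4],[0.006,0.003,-0.14,0,0.4],[0.006,0.003,-0.1757,0,0.4],[0.006,0.003,-0.1757,0,0.4],[0.006,0.003,-0.1757,0,0.4],[0.006,0.003,-0.1757,0,1],[0.006,0.003,-0.1757,0,1],[0.006,0.003,-0.1757,0,1],[0.006,0.003,-0.1757,0,1],[0.006,0.003,-0.1757,0,1]]]}}

```text
time: 8.07
ee_pos: [0.4244, 0.1055, 0.1919]
ee_rot: [3.134, 0.01, -0.018]
wrist_force: [-0.3, -0.1, 1.1]
grip_width: 0.0233
```

{"method": "carry_out", "body": {"deltas": [[[0,0,0,0,1],[0,0,0,0,1],[0,0,0,0,1]]]}}

```text
time: 8.32
ee_pos: [0.4244, 0.1056, 0.1921]
ee_rot: [3.134, 0.01, -0.017]
wrist_force: [-0.2, -0.3, 1.0]
grip_width: 0.0175
```

{"method": "carry_out", "body": {"deltas": [[[0,0,0.06,0,1],[0,0,0.15,0,1],[0,0,0.28,0,1],[0,0,0.41,0,1],[0,0,0.54,0,1],[0.1,-0.1,0.65,0,1],[0.2,-0.2,0.68,0,1],[0.3,-0.3,0.68,0,1],[0.4,-0.4,0.68,0,1],[0.45,-0.5,0.68,0,1]]]}}

```text
time: 9.15
ee_pos: [0.5582, -0.041, 0.3961]
ee_rot: [3.134, 0.012, -0.016]
wrist_force: [1.4, 0.2, -0.6]
grip_width: 0.0172
```

{"method": "carry_out", "body": {"deltas": [[[0,0,0,0,1],[0,0,0,0,1],[0,0,0,0,1]]]}}

```text
time: 9.4
ee_pos: [0.5582, -0.041, 0.3954]
ee_rot: [3.135, 0.011, -0.019]
wrist_force: [0.6, 0.5, -0.2]
grip_width: 0.0172
```

{"method": "carry_out", "body": {"deltas": [[[0.03,-0.12,0,0,1],[0.07,-0.25,0,0,1],[0.11,-0.38,0,0,1],[0.14,-0.5,0,0,1],[0.155,-0.6,0,0,1],[0.1627,-0.6333,0,0,1],[0.1627,-0.6333,0,0,1],[0.1627,-0.6333,0,0,1],[0.1627,-0.6333,0,0,1]]]}}

```text
time: 10.15
ee_pos: [0.6069, -0.2288, 0.3961]
ee_rot: [3.136, 0.014, -0.017]
wrist_force: [0.1, 0.7, -1.1]
grip_width: 0.0169
```

```bash
python3 - <<'E'
from h import *
np.set_printoptions(precision=4,suppress=True)
s,t=cam("scene"),cam("top"); e=sensors.state()["ee_pos"]; print(e)
print("beaker",fit([s],"beaker",(.607,-.231),.062)); print("cover",fit([s],"cover",e[:2],e[2]-.192))
for k in("beaker","cover"):
    for d in models.tip_of(k,"scene")[:2]: print(k,d["p"],w(s,d["xyz"]))
save(s,"c4.png",(130,40,330,200),3)
E
```

```text
[ 0.607  -0.2289  0.3962]
beaker (array([ 0.6048, -0.239 ]), [np.float64(0.8009008852327867)])
cover (array([ 0.6035, -0.2326]), [np.float64(0.6455332850760053)])
beaker 0.57 [ 0.6086 -0.2326  0.0627]
beaker 0.27 [ 0.3829 -0.2163  0.0009]
cover 0.88 [ 0.6027 -0.2276  0.2035]
cover 0.68 [ 0.5091  0.3758 -0.0005]
```

View pics/c4.png

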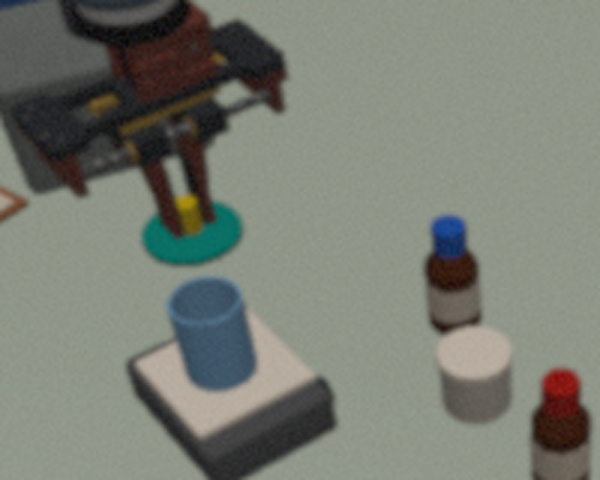

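{"method": "carry_out", "body": {"deltas": [[[0,-0.007,-0.06,0,1],[0,-0.007,-0.12,0,1],[0,-0.007,-0.18,0,1],[0,-0.007,-0.2,0,1],[0,-0.007,-0.2,0,1],[0,-0.007,-0.21,0,1],[0,-0.007,-0.22,0,1],[0,-0.007,-0.223,0,1],[0,-0.007,-0.223,0,1],[0,-0.007,-0.223,0,1]]]}}

```text
time: 11.18
ee_pos: [0.6071, -0.2316, 0.3298]
ee_rot: [3.135, 0.014, -0.016]
wrist_force: [-0.4, 0.4, 0.3]
grip_width: 0.0173
```

{"method": "carry_out", "body": {"deltas": [[[0,0,-0.004,0,1],[0,0,-0.006,0,1],[0,0,-0.006,0,1]]]}}

```text
time: 11.43
ee_pos: [0.6071, -0.2316, 0.329]
ee_rot: [3.134, 0.014, -0.014]
wrist_force: [-0.2, -0.1, 3.3]
grip_width: 0.0171
```

```bash
python3 - <<'E'
from h import *
s=cam("scene");print(sensors.state()["ee_pos"],sensors.state()["wrist_force"]); save(s,"c5.png",(150,80,250,180),5)
print("cover",fit([s],"cover",(.607,-.2316),.137), fit([s],"beaker",(.607,-.231),.062))
E
```

```text
[ 0.60706094 -0.23159059  0.32901313] [-0.3296952  -0.42363782  3.51602554]
cover (array([ 0.60412402, -0.23159955]), [np.float64(0.6640175318160215)]) (array([ 0.6051743, -0.2384241]), [np.float64(0.4178544114579712)])
```

View pics/c5.png

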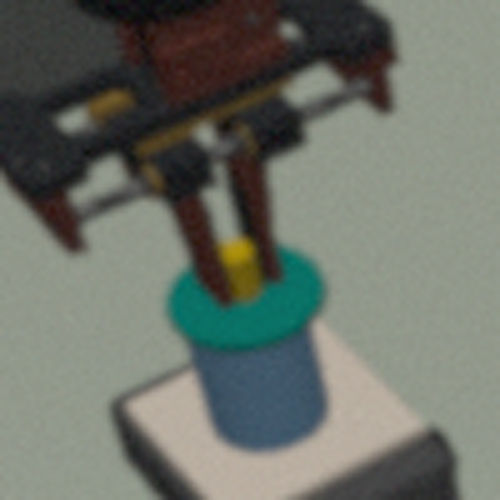

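The cover sits centred on the beaker and contact reads about 3.4 N. I'll release and head for the weight.

{"method": "carry_out", "body": {"deltas": [[[0,0,0.004,0,0.8],[0,0,0.004,0,0.5],[0,0,0.004,0,0.5],[0,0,0.004,0,0.5],[0,0,0.1,0,0.4],[0,0,0.22,0,0],[-0.1,0.1,0.3,0,0],[-0.2,0.22,0.3,0.04,0],[-0.3,0.35,0.3,0.08,0],[-0.4,0.48,0.3,0.12,0]]]}}

```text
time: 12.32
ee_pos: [0.5021, -0.1077, 0.4192]
ee_rot: [3.073, 0.605, -0.01]
wrist_force: [1.3, 0.2, 0.3]
grip_width: 0.0737
```

{"method": "carry_out", "body": {"deltas": [[[-0.3,0.9,0,0.38,0],[-0.3,0.9,0,0.38,0],[-0.3,0.9,0,0.38,0],[-0.3,0.9,0,0.38,0],[-0.3,0.9,0,0.38,0],[-0.3,0.9,0,0.38,0],[-0.3,0.9,0,0.38,0],[-0.3,0.9,0,0.38,0],[-0.3,0.9,0,0.38,0],[-0.3,0.9,0,0.38,0]]]}}

```text
time: 13.15
ee_pos: [0.4116, 0.1633, 0.4192]
ee_rot: [2.19, 2.236, 0.0]
wrist_force: [0.3, -1.0, 0.3]
grip_width: 0.0879
```

```bash
python3 - <<'E'
from h import *
np.set_printoptions(precision=4,suppress=True)
s,t=cam("scene"),cam("top"); e=sensors.state()["ee_pos"]; print(e)
for cs in([s],[t]):
  for k,x,z in(("weight",(.378,.214),0),("cover",(.607,-.231),.137)): print(k,fit(cs,k,x,z))
save(t,"c6.png",(380,70,530,190),4)
E
```

```text
[0.4119 0.1626 0.4192]
weight (array([0.3758, 0.2098]), [np.float64(0.6983214649033571)])
cover (array([ 0.6048, -0.2314]), [np.float64(0.7362869756007296)])
weight (array([0.3789, 0.2135]), [np.float64(0.7391570776877511)])
cover (array([ 0.6053, -0.2299]), [np.float64(0.8392568430009928)])
```

View pics/c6.png

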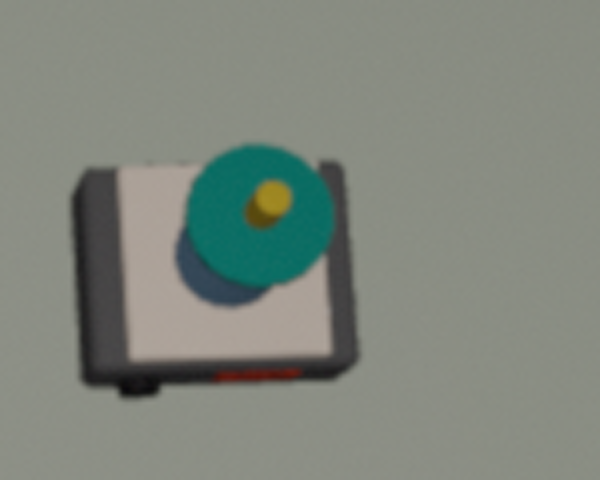

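{"method": "carry_out", "body": {"deltas": [[[-0.113,0.17,-0.1,-0.006,0],[-0.113,0.17,-0.2,-0.006,0],[-0.113,0.17,-0.3,-0.006,0],[-0.113,0.17,-0.4,-0.006,0],[-0.113,0.17,-0.497,-0.006,0],[-0.113,0.17,-0.497,-0.006,0],[-0.113,0.17,-0.497,-0.006,0]]]}}

```text
time: 13.83
ee_pos: [0.3777, 0.2133, 0.2691]
ee_rot: [2.223, 2.206, -0.005]
wrist_force: [0.2, 0.1, 1.0]
grip_width: 0.0876
```

{"method": "carry_out", "body": {"deltas": [[[0,0,-0.1,0,0],[0,0,-0.2,0,0],[0,0,-0.2737,0,0],[0,0,-0.2737,0,0],[0,0,-0.2737,0,0.8],[0,0,-0.2737,0,0.8],[0,0,-0.2737,0,0.8],[0,0,-0.2737,0,0.8],[0,0,-0.2737,0,0.8],[0,0,-0.2737,0,0.8]]]}}

```text
time: 14.67
ee_pos: [0.3779, 0.2134, 0.1879]
ee_rot: [2.222, 2.205, -0.003]
wrist_force: [-0.9, -0.4, 1.3]
grip_width: 0.0511
```

{"method": "carry_out", "body": {"deltas": [[[0,0,0,0,0.8],[0,0,0,0,0.8],[0,0,0,0,0.8]]]}}

```text
time: 14.92
ee_pos: [0.378, 0.2135, 0.1882]
ee_rot: [2.222, 2.206, -0.002]
wrist_force: [-0.8, 0.1, 1.5]
grip_width: 0.0333
```

{"method": "carry_out", "body": {"deltas": [[[0,0,0.1,0,0.8],[0,0,0.22,0,0.8],[0,0,0.35,0,0.8],[0.12,-0.014,0.4,0,0.8],[0.25,-0.028,0.4,0,0.8],[0.38,-0.042,0.4,0,0.8],[0.5,-0.056,0.4,0,0.8],[0.62,-0.07,0.4,0,0.8],[0.72,-0.08,0.4,0,0.8],[0.748,-0.084,0.4,0,0.8]]]}}

```text
time: 15.75
ee_pos: [0.6055, 0.1872, 0.3058]
ee_rot: [2.225, 2.204, -0.006]
wrist_force: [0.5, 0.3, -1.7]
grip_width: 0.0333
```

{"method": "carry_out", "body": {"deltas": [[[0,0,0,0,0.8],[0,0,0,0,0.8],[0,0,0,0,0.8]]]}}

```text
time: 16.0
ee_pos: [0.6046, 0.1874, 0.3052]
ee_rot: [2.225, 2.205, -0.008]
wrist_force: [-0.2, 0.1, -1.8]
grip_width: 0.0335
```

```bash
python3 - <<'E'
from h import *
np.set_printoptions(precision=4,suppress=True)
s,t=cam("scene"),cam("top"); e=sensors.state()["ee_pos"]; print(e)
print(fit([s],"weight",e[:2],e[2]-.188))
save(s,"c7.png",(240,180,380,320),4)
E
```

```text
[0.6044 0.1876 0.3062]
(array([0.6068, 0.1833]), [np.float64(0.36021271977425656)])
```

View pics/c7.png

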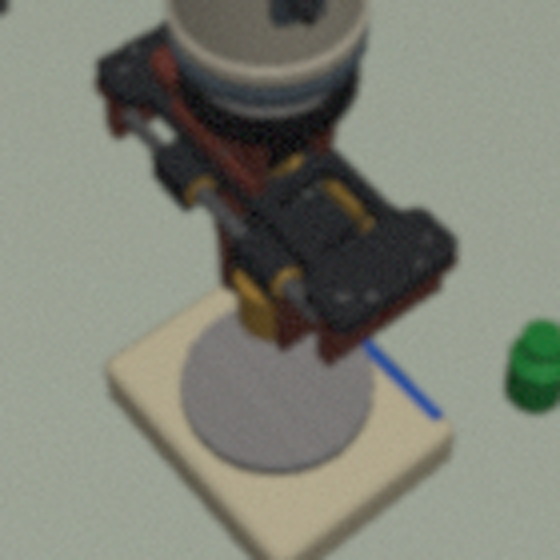

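{"method": "carry_out", "body": {"deltas": [[[-0.007,0.002,-0.06,0,0.8],[-0.007,0.002,-0.12,0,0.8],[-0.007,0.002,-0.18,0,0.8],[-0.007,0.002,-0.195,0,0.8],[-0.007,0.002,-0.2,0,0.8],[-0.007,0.002,-0.205,0,0.8],[-0.007,0.002,-0.207,0,0.8],[-0.007,0.002,-0.209,0,0.8],[-0.007,0.002,-0.209,0,0.8]]]}}

```text
time: 16.85
ee_pos: [0.6025, 0.1883, 0.2446]
ee_rot: [2.223, 2.204, -0.003]
wrist_force: [-0.1, -0.2, -1.8]
grip_width: 0.0331
```

{"method": "carry_out", "body": {"deltas": [[[0,0,-0.004,0,0.8],[0,0,-0.006,0,0.8],[0,0,-0.006,0,0.8]]]}}

```text
time: 17.1
ee_pos: [0.6026, 0.1883, 0.2433]
ee_rot: [2.223, 2.204, -0.002]
wrist_force: [0.5, -1.3, 0.4]
grip_width: 0.0333
```

{"method": "carry_out", "body": {"deltas": [[[0,0,0,0,0.6],[0,0,0,0,0.3],[0,0,0,0,0.2],[0,0,0,0,0],[0,0,0.1,0,0],[0,0,0.23,0,0],[0,0,0.36,0,0],[-0.1,0.06,0.45,0,0],[-0.22,0.13,0.45,0,0],[-0.34,0.2,0.45,0,0]]]}}

```text
time: 17.93
ee_pos: [0.5018, 0.2473, 0.3813]
ee_rot: [2.224, 2.2, 0.006]
wrist_force: [0.1, 0.3, -0.1]
grip_width: 0.0871
```

{"method": "carry_out", "body": {"deltas": [[[-0.12,0.07,0,0,0],[-0.24,0.15,0,0,0],[-0.34,0.22,0,0,0],[-0.4,0.25,0,0,0],[-0.4,0.25,0,0,0],[-0.4,0.25,0,0,0]]]}}

```text
time: 18.43
ee_pos: [0.3811, 0.3227, 0.3818]
ee_rot: [2.221, 2.202, 0.008]
wrist_force: [0.4, 0.7, -0.0]
grip_width: 0.088
```

```bash
python3 - <<'E'
from h import *
np.set_printoptions(precision=4,suppress=True)
s,t=cam("scene"),cam("top"); e=sensors.state()["ee_pos"]; print(e)
for n,c in(("scene",s),("top",t)):
    print(fit([c],"weight",(.6024,.1883),.055),fit([c],"jar",(.3795,.3235)))
    for k in("weight","jar"):
        for d in models.tip_of(k,n)[:3]: print(n,k,d["p"],w(c,d["xyz"]))
save(s,"c8.png",(260,230,360,330),5)
E
```

```text
[0.3824 0.3219 0.3814]
(array([0.6011, 0.1849]), [np.float64(0.782179449952296)]) (array([0.3774, 0.321 ]), [np.float64(0.7631982513969434)])
scene weight 0.86 [0.4763 0.2545 0.0007]
scene weight 0.74 [0.6    0.1843 0.0553]
scene weight 0.68 [ 0.2832  0.212  -0.0022]
scene jar 0.97 [0.379  0.3234 0.002 ]
(array([0.6026, 0.1874]), [np.float64(0.770050996754752)]) (array([0.3844, 0.3313]), [np.float64(0.6013977439921531)])
top weight 0.76 [0.5983 0.1886 0.0528]
top weight 0.72 [ 0.4742  0.252  -0.0015]
top weight 0.53 [ 0.2874  0.2169 -0.0014]
top jar 0.82 [0.3818 0.3299 0.004 ]
```

View pics/c8.png

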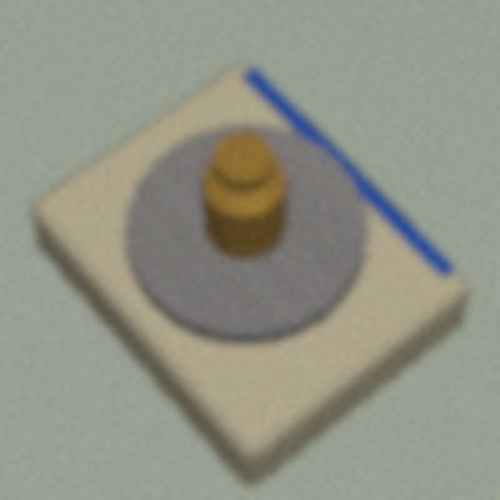

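```bash
python3 - <<'E'
from h import *
s,t=cam("scene"),cam("top"); out=[]
for c,(u,v) in((s,(308,270)),(t,(247,140))):
    im=cv2.resize(c["pixels"][v-35:v+35,u-35:u+35],None,fx=8,fy=8,interpolation=cv2.INTER_CUBIC)[:,:,::-1].copy()
    for (x,y,z,r,col) in((.6026,.1877,.055,.05,(0,0,255)),(.6026,.188,.055,.017,(255,0,0)),(.6026,.188,.107,.012,(0,255,0)),(.6026,.188,.089,.017,(255,0,255))):
        P=np.array([(px(c,[x+r*np.cos(a),y+r*np.sin(a),z])-[u-35,v-35]+.5)*8 for a in np.linspace(0,6.283,80)])
        cv2.polylines(im,[np.round(P).astype(np.int32)],True,col,1)
    out.append(im[:,80:480] if 0 else im)
cv2.imwrite("pics/c9.png",cv2.resize(np.hstack(out),None,fx=.71,fy=.71,interpolation=cv2.INTER_AREA))
E
```

```text
(no output)
```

View pics/c9.png

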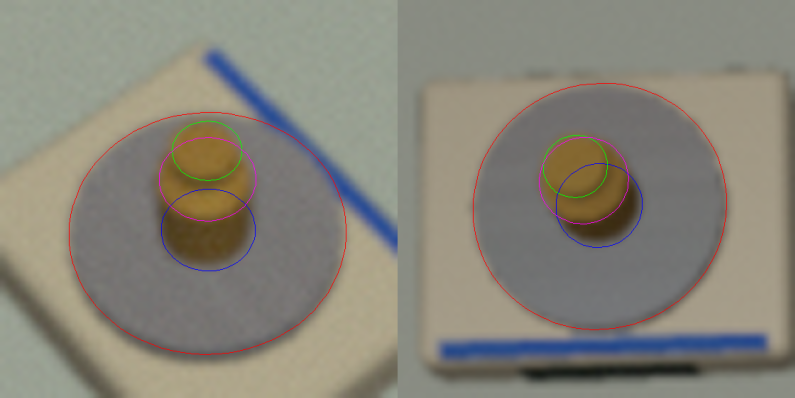

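The overlays match the pan and weight to about 1 px in both views, so the weight is centred within about 1.5 mm. The jar is next.

{"method": "carry_out", "body": {"deltas": [[[-0.0097,0.0047,-0.12,0,0],[-0.0097,0.0047,-0.24,0,0],[-0.0097,0.0047,-0.36,0,0],[-0.0097,0.0047,-0.46,0,0],[-0.0097,0.0047,-0.54,0,0],[-0.0097,0.0047,-0.578,0,0],[-0.0097,0.0047,-0.578,0,0],[-0.0097,0.0047,-0.578,0,0.6],[-0.0097,0.0047,-0.578,0,0.6],[-0.0097,0.0047,-0.578,0,0.6]]]}}

```text
time: 19.67
ee_pos: [0.3803, 0.3237, 0.2101]
ee_rot: [2.225, 2.198, 0.011]
wrist_force: [0.0, 0.4, -0.2]
grip_width: 0.0713
```

{"method": "carry_out", "body": {"deltas": [[[0,0,0,0,0.6],[0,0,0,0,0.6],[0,0,0,0,0.6],[0,0,0,0,0.6]]]}}

```text
time: 20.0
ee_pos: [0.3806, 0.3241, 0.2116]
ee_rot: [2.225, 2.198, 0.016]
wrist_force: [-0.7, 0.5, 6.5]
grip_width: 0.0544
```

{"method": "carry_out", "body": {"deltas": [[[0,0,0.1,0,0.6],[0,0,0.22,0,0.6],[0,0,0.35,0,0.6],[0,-0.05,0.43,0,0.6],[0.05,-0.17,0.43,0,0.6],[0.1,-0.29,0.43,0,0.6],[0.15,-0.41,0.43,0,0.6],[0.2,-0.53,0.43,0,0.6],[0.25,-0.65,0.43,0,0.6],[0.25,-0.65,0.43,0,0.6]]]}}

```text
time: 20.83
ee_pos: [0.4572, 0.1238, 0.3399]
ee_rot: [2.231, 2.189, 0.011]
wrist_force: [0.3, 0.6, -1.8]
grip_width: 0.0541
```

{"method": "carry_out", "body": {"deltas": [[[0.09,-0.09,0,0,0.6],[0.18,-0.18,0,0,0.6],[0.27,-0.28,0,0,0.6],[0.36,-0.36,0,0,0.6],[0.44,-0.44,0,0,0.6],[0.48,-0.48,0,0,0.6],[0.48,-0.48,0,0,0.6],[0.48,-0.48,0,0,0.6],[0.48,-0.48,0,0,0.6]]]}}

```text
time: 21.58
ee_pos: [0.6008, -0.0194, 0.3392]
ee_rot: [2.232, 2.19, 0.01]
wrist_force: [-0.2, 0.2, -2.6]
grip_width: 0.0542
```

```bash
python3 - <<'E'
from h import *
np.set_printoptions(precision=4,suppress=True)
s,t=cam("scene"),cam("top"); e=sensors.state()["ee_pos"]; print(e,sensors.state()["ee_rot"],sensors.state()["grip_width"])
print(fit([s],"jar",e[:2],e[2]-.2116))
for d in models.tip_of("jar","scene")[:2]: print(d["p"],w(s,d["xyz"]))
for k,z in(("plate",0),("pan",0)):
  for c in(s,): print(k,fit([c],k,(.607,-.231) if k=="plate" else (.6024,.188),0,.01 if k=="plate" else None))
E
```

```text
[ 0.6006 -0.019   0.3399] [2.2297 2.1904 0.0113] 0.05486414658645389
(array([ 0.5962, -0.0286]), [np.float64(0.5156072204406744)])
0.9 [ 0.6003 -0.022   0.1274]
plate (array([ 0.6071, -0.2296,  0.0078]), [np.float64(0.5552781982063388)])
pan (array([0.6046, 0.1903]), [np.float64(0.7077954596038282)])
```

{"method": "carry_out", "body": {"deltas": [[[0.014,-0.009,-0.1,0,0.6],[0.014,-0.009,-0.2,0,0.6],[0.014,-0.009,-0.3,0,0.6],[0.014,-0.009,-0.38,0,0.6],[0.014,-0.009,-0.405,0,0.6],[0.014,-0.009,-0.415,0,0.6],[0.014,-0.009,-0.422,0,0.6],[0.014,-0.009,-0.426,0,0.6],[0.014,-0.009,-0.426,0,0.6]]]}}

```text
time: 22.48
ee_pos: [0.6053, -0.0217, 0.2144]
ee_rot: [2.227, 2.189, 0.015]
wrist_force: [-0.2, -0.7, -1.9]
grip_width: 0.0545
```

{"method": "carry_out", "body": {"deltas": [[[-0.001,0,-0.005,0,0.6],[-0.001,0,-0.009,0,0.6],[-0.001,0,-0.011,0,0.6],[-0.001,0,-0.011,0,0.6]]]}}

```text
time: 22.82
ee_pos: [0.6051, -0.0218, 0.2118]
ee_rot: [2.227, 2.188, 0.016]
wrist_force: [-0.3, 0.5, 0.3]
grip_width: 0.0542
```

{"method": "carry_out", "body": {"deltas": [[[0,0,0,0,0.4],[0,0,0,0,0],[0,0,0,0,0],[0,0,0,0,0],[0,0,0.1,0,0],[0,0,0.23,0,0],[0,0,0.36,0,0],[-0.1,0.02,0.48,0,0],[-0.22,0.04,0.55,0,0],[-0.34,0.06,0.55,0,0]]]}}

```text
time: 23.65
ee_pos: [0.5028, -0.0038, 0.3823]
ee_rot: [2.223, 2.183, 0.024]
wrist_force: [-0.1, -0.2, 0.8]
grip_width: 0.088
```

{"method": "carry_out", "body": {"deltas": [[[-0.12,0.02,0,0,0],[-0.22,0.02,0,0,0],[-0.25,0.02,0,0,0],[-0.25,0.02,0,0,0],[-0.25,0.02,0,0,0],[-0.25,0.02,0,0,0]]]}}

```text
time: 24.15
ee_pos: [0.4284, 0.0022, 0.3823]
ee_rot: [2.223, 2.183, 0.025]
wrist_force: [-0.8, -1.1, 0.1]
grip_width: 0.0877
```

```bash
python3 - <<'E'
from h import *
np.set_printoptions(precision=4,suppress=True)
s,t=cam("scene"),cam("top"); e=sensors.state(); print(e["ee_pos"],e["ee_rot"])
for n,c in(("scene",s),("top",t)):
    print(n,"cap",fit([c],"cap",(.4285,-.001)),"jar",fit([c],"jar",(.605,-.0217)))
    for k in("red_bottle","jar"):
        for d in models.tip_of(k,n)[:2]: print(k,d["p"],w(c,d["xyz"]))
E
```

```text
[0.4286 0.0021 0.3819] [2.2235 2.1837 0.0233]
scene cap (array([ 0.4286, -0.0003]), [np.float64(0.7549767998802575)]) jar (array([ 0.6019, -0.0263]), [np.float64(0.7513346504687041)])
red_bottle 0.81 [ 0.4313 -0.0052  0.0043]
jar 0.95 [ 0.6045 -0.0236 -0.0033]
top cap (array([ 0.4203, -0.0003]), [np.float64(0.37114928909952605)]) jar (array([ 0.6035, -0.0218]), [np.float64(0.04570516178928723)])
red_bottle 0.57 [ 0.4302 -0.003  -0.0004]
```

```bash
cat >> h.py <<'E'
def gp():
    from scipy.spatial.transform import Rotation as Ro
    e=sensors.state(); R=Ro.from_rotvec(e["ee_rot"]).as_matrix(); return e["ee_pos"]+.163*R[:,2],R[:,2],R[:,0]
E
python3 - <<'E'
from h import *
np.set_printoptions(precision=4,suppress=True)
print(*gp())
E
```

```text
[0.4329 0.001  0.2189] [ 0.028  -0.0074 -0.9996] [ 0.0181  0.9998 -0.0069]
```

{"method": "carry_out", "body": {"deltas": [[[-0.015,-0.007,-0.1,0,0],[-0.015,-0.007,-0.2,0,0],[-0.015,-0.007,-0.32,0,0],[-0.015,-0.007,-0.43,0,0],[-0.015,-0.007,-0.51,0,0],[-0.015,-0.007,-0.53,0,0],[-0.015,-0.007,-0.53,0,0.3],[-0.015,-0.007,-0.53,0,0.7],[-0.015,-0.007,-0.53,0,0.7],[-0.015,-0.007,-0.53,0,0.7]]]}}

```text
time: 25.28
ee_pos: [0.4246, 0.0, 0.2252]
ee_rot: [2.222, 2.182, 0.027]
wrist_force: [0.2, 1.2, 0.3]
grip_width: 0.0645
```

{"method": "carry_out", "body": {"deltas": [[[0,0,0,0,0.7],[0,0,0,0,0.7],[0,0,0,0,0.7],[0,0,0,0,0.7]]]}}

```text
time: 25.62
ee_pos: [0.425, -0.0001, 0.2267]
ee_rot: [2.22, 2.18, 0.029]
wrist_force: [0.0, -0.9, 5.5]
grip_width: 0.0495
```

```bash
python3 - <<'E'
from h import *
np.set_printoptions(precision=4,suppress=True)
print(*gp())
E
```

```text
[ 0.4307 -0.0014  0.0638] [ 0.0345 -0.0081 -0.9994] [ 0.0183  0.9998 -0.0074]
```

{"method": "carry_out", "body": {"deltas": [[[0,0,0.1,0,0.7],[0,0,0.22,0,0.7],[0,0,0.35,0,0.7],[0.1,-0.01,0.47,0,0.7],[0.22,-0.02,0.5,0,0.7],[0.35,-0.03,0.5,0,0.7],[0.48,-0.04,0.5,0,0.7],[0.61,-0.05,0.5,0,0.7],[0.74,-0.06,0.5,0,0.7],[0.86,-0.067,0.5,0,0.7]]]}}

```text
time: 26.45
ee_pos: [0.685, -0.0204, 0.375]
ee_rot: [2.221, 2.181, 0.028]
wrist_force: [-0.2, 0.4, -1.6]
grip_width: 0.0495
```

{"method": "carry_out", "body": {"deltas": [[[0,0,0,0,0.7],[0,0,0,0,0.7],[0,0,0,0,0.7],[0,0,0,0,0.7]]]}}

```text
time: 26.78
ee_pos: [0.6841, -0.0203, 0.376]
ee_rot: [2.221, 2.181, 0.028]
wrist_force: [-0.7, 0.7, -1.1]
grip_width: 0.0491
```

```bash
python3 - <<'E'
from h import *
np.set_printoptions(precision=4,suppress=True)
print(*gp()); s=cam("scene"); save(s,"c10.png",(160,60,360,220),3)
print("jar",fit([s],"jar",(.605,-.0217)))
for k in("red_bottle","jar"):
    for d in models.tip_of(k,"scene")[:2]: print(k,d["p"],w(s,d["xyz"]))
E
```

```text
[ 0.6895 -0.0215  0.2131] [ 0.0334 -0.0079 -0.9994] [ 0.0182  0.9998 -0.0073]
jar (array([ 0.6019, -0.0263]), [np.float64(0.7513346504687041)])
red_bottle 0.58 [ 0.6925 -0.0245  0.1525]
jar 0.71 [ 0.6033 -0.0272  0.0023]
```

View pics/c10.png

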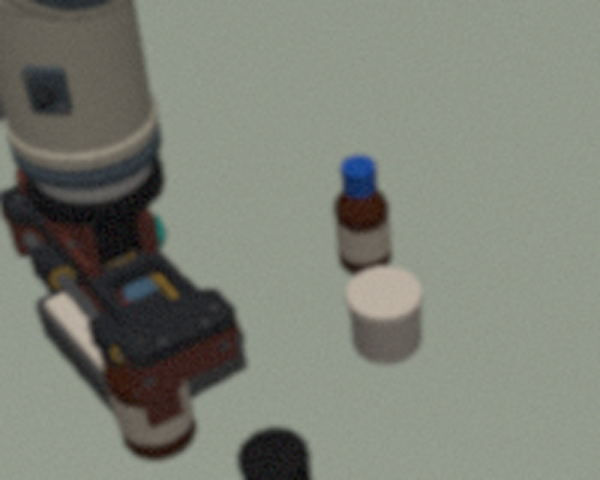

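{"method": "carry_out", "body": {"deltas": [[[0.032,-0.002,-0.1,0,0.7],[0.032,-0.002,-0.2,0,0.7],[0.032,-0.002,-0.3,0,0.7],[0.032,-0.002,-0.4,0,0.7],[0.032,-0.002,-0.46,0,0.7],[0.032,-0.002,-0.48,0,0.7],[0.032,-0.002,-0.49,0,0.7],[0.032,-0.002,-0.49,0,0.7],[0.032,-0.002,-0.49,0,0.7]]]}}

```text
time: 27.68
ee_pos: [0.6937, -0.0209, 0.233]
ee_rot: [2.218, 2.178, 0.034]
wrist_force: [0.0, -0.7, -1.8]
grip_width: 0.0494
```

```bash
python3 - <<'E'
from h import *
np.set_printoptions(precision=4,suppress=True)
print(*gp())
E
```

```text
[ 0.7001 -0.0222  0.0701] [ 0.0392 -0.0084 -0.9992] [ 0.0183  0.9998 -0.0077]
```

{"method": "carry_out", "body": {"deltas": [[[-0.003,0.001,-0.01,0,0.7],[-0.003,0.001,-0.017,0,0.7],[-0.003,0.001,-0.022,0,0.7],[-0.003,0.001,-0.023,0,0.7],[-0.003,0.001,-0.023,0,0.7]]]}}

```text
time: 28.1
ee_pos: [0.693, -0.0206, 0.2268]
ee_rot: [2.217, 2.177, 0.036]
wrist_force: [0.6, -0.2, 0.7]
grip_width: 0.0496
```

{"method": "carry_out", "body": {"deltas": [[[0,0,0,0,0.5],[0,0,0,0,0.2],[0,0,0,0,0],[0,0,0,0,0],[0,0,0.1,0,0],[0,0,0.23,0,0],[0,0,0.36,0,0],[0,0,0.5,0,0],[-0.13,0,0.55,0,0],[-0.26,0,0.55,0,0]]]}}

```text
time: 28.93
ee_pos: [0.6162, -0.0207, 0.3969]
ee_rot: [2.212, 2.173, 0.044]
wrist_force: [-0.0, 1.0, 0.8]
grip_width: 0.0874
```

{"method": "carry_out", "body": {"deltas": [[[-0.13,0.13,0,0,0],[-0.26,0.25,0,0,0],[-0.39,0.37,0,0,0],[-0.52,0.49,0,0,0],[-0.6,0.61,0,0,0],[-0.65,0.73,0,0,0],[-0.65,0.85,0,0,0],[-0.65,0.97,0,0,0],[-0.65,1,0,0,0],[-0.65,1,0,0,0]]]}}

```text
time: 29.77
ee_pos: [0.4193, 0.2842, 0.3966]
ee_rot: [2.207, 2.181, 0.046]
wrist_force: [0.2, 0.2, -0.7]
grip_width: 0.0882
```

```bash
python3 - <<'E'
from h import *
np.set_printoptions(precision=4,suppress=True)
s,t=cam("scene"),cam("top")
for n,c in(("scene",s),("top",t)):
    print(n,"cap",fit([c],"cap",(.6965,-.0215)),"jar",fit([c],"jar",(.605,-.0217)),"plate",fit([c],"plate",(.607,-.231),0,.01),"pan",fit([c],"pan",(.6025,.188)))
    print("cover",fit([c],"cover",(.607,-.231),.137))
    for k in("red_bottle","jar"):
        for d in models.tip_of(k,n)[:1]: print(k,d["p"],w(c,d["xyz"]))
out=[]
J=(.6045,-.0225);B=(.697,-.0215)
L=[(*J,0,.0265),(*J,.065,.0275),(*B,0,.025),(*B,.068,.025),(*B,.112,.016)]
for c,(x,y) in((s,(.64,-.03)),(t,(.64,-.03))):
    u,v=px(c,[x,y,.03]).astype(int)
    im=cv2.resize(c["pixels"][v-40:v+40,u-40:u+40],None,fx=8,fy=8,interpolation=cv2.INTER_CUBIC)[:,:,::-1].copy()
    for i,(x,y,z,r) in enumerate(L):
        P=np.array([(px(c,[x+r*np.cos(a),y+r*np.sin(a),z])-[u-40,v-40]+.5)*8 for a in np.linspace(0,6.283,80)])
        cv2.polylines(im,[np.round(P).astype(np.int32)],True,[(0,255,0),(255,0,255),(0,255,0),(255,0,255),(255,255,0)][i],1)
    out.append(im)
cv2.imwrite("pics/c11.png",cv2.resize(np.hstack(out),(800,400),interpolation=cv2.INTER_AREA))
E
```

```text
scene cap (array([ 0.6974, -0.0207]), [np.float64(0.791094072544972)]) jar (array([ 0.6019, -0.0263]), [np.float64(0.7486443314136786)]) plate (array([ 0.6068, -0.2299,  0.0068]), [np.float64(0.5805988538358069)]) pan (array([0.6044, 0.1902]), [np.float64(0.7027930781448833)])
cover (array([ 0.6048, -0.2309]), [np.float64(0.7373147732375392)])
red_bottle 0.76 [ 0.7003 -0.0226  0.0029]
jar 0.78 [ 0.6049 -0.0221 -0.0032]
top cap (array([ 0.6953, -0.0206]), [np.float64(0.8675894489422826)]) jar (array([ 0.603 , -0.0205]), [np.float64(0.7981429248932931)]) plate (array([ 0.6075, -0.2315, -0.0034]), [np.float64(0.47470393563845426)]) pan (array([0.6004, 0.1874]), [np.float64(0.7341601119529025)])
cover (array([ 0.6053, -0.2299]), [np.float64(0.8381470926028329)])
jar 0.68 [ 0.6062 -0.0198  0.0014]
```

View pics/c11.png

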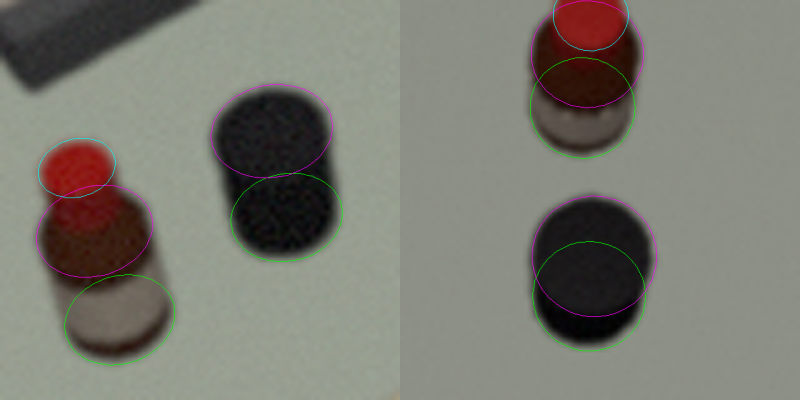

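Both overlays agree to about 1 mm: jar at about (0.604, -0.022), bottle at about (0.697, -0.021). I'll check the bystanders and then hand in.

```bash
python3 - <<'E'
from h import *
np.set_printoptions(precision=4,suppress=True)
s=cam("scene"); save(s,"final.png")
for k in("blue_bottle","tub","beaker","weight"):
    for d in models.tip_of(k,"scene")[:3]: print(k,d["p"],w(s,d["xyz"]))
E
```

```text
blue_bottle 0.67 [ 0.3842 -0.2179  0.0018]
tub 0.98 [ 0.4309 -0.1175  0.0041]
beaker 0.56 [ 0.6049 -0.2338  0.0608]
weight 0.62 [0.5979 0.1871 0.0537]
weight 0.56 [0.4785 0.2527 0.0031]
weight 0.47 [ 0.2863  0.2101 -0.0018]
```

View pics/final.png

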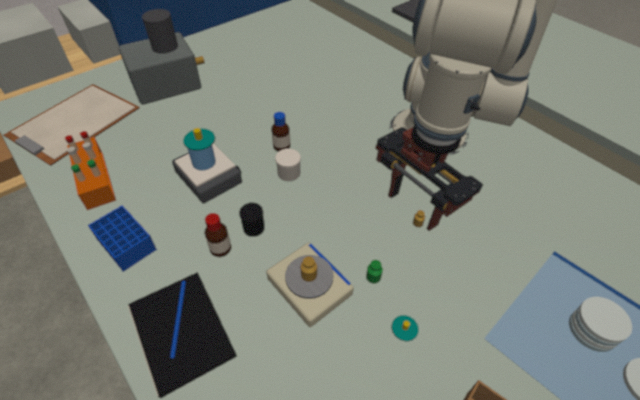

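The final picture shows everything upright: covered beaker at (200,150), weight at (309,268), jar at (252,219), red bottle at (217,235). The blue bottle (281,132) and tub (288,165) have not moved, and the gripper is clear.

```bash
python3 -c "
from h import *
print(workorder.job_done(), sensors.state()['time'])"
```

```text
the job is handed in; nothing more can be done
the job is handed in; nothing more can be done
```

I laid out the mixing station in the order asked and handed the job in at about 30 s of the 128 s allowed. The hand-in reports no verdict.

| Item | Where it ended (x, y, m) | Target (x, y, m) |
|---|---|---|
| Beaker on the stirrer plate, with cover | about (0.606, -0.231) | (0.607, -0.231) |
| Brass weight on the pan | about (0.6025, 0.188) | (0.6026, 0.1877) |
| Black jar | about (0.604, -0.022) | midpoint (0.605, -0.022) |
| Red-capped bottle behind the jar | about (0.697, -0.021) | (0.697, -0.021) |

- **Jar to bottle gap:** about 39–40 mm.
- **Final view:** everything stands upright and let go, the gripper is clear, and the blue-capped bottle and white tub are in the same place as at the start.
- **Disagreements:** the two cameras' silhouette fits differed by 2–6 mm, and the networks by up to about 5 mm. I put most of this down to shading at the objects' edges. Overlays in both views agreed to about 1–1.5 mm for the weight, jar and bottle.
- **Beaker check:** I could not check the beaker separately from the top once the cover was on. Its position comes from the scene camera and the arm's position at release.
- **Tool tilt:** the tool gradually tilted to about 0.04 rad over the run. I corrected for this when gripping and placing the bottle.

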